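# Close up a printed battery case in its clamping jig

## Task

Assemble the printed battery case in the jig: lower the battery block into the pocket of the case, then set the deep cover over it so that its rim is fully down inside the lip, and then push the toggle clamp's handle fully down past centre so that its pad holds the cover. Lower the parts into place rather than dropping them, and leave the gear, the screwdriver and the jar alone.

Things in the scene. Friction and masses are not known exactly. Their poses are not given: they have to be found in the camera images.
- jig: Plywood plate 150 x 240 x 12 mm fixed to the bench; origin on the bench, plate from y -130 to +110 mm, z up. Grey case bottom (118 x 98 mm) centred at y -65. Steel clamp bracket at y +29 to +103, 28 mm wide, 118 mm high. The open clamp arm stands upright over y +45, to 225 mm above the bench, its pad sticking out to y +25; the open handle is as tall. The arm swings down to -y as the handle goes down.
- nest (a point): Centre of the case bottom, on the ledge (26 mm above the bench) where the cover's rim rests; axes as the jig's. A lip 6 mm high round it encloses 101 (x) x 81 mm (y). In the middle of the ledge is the battery pocket, 37 (x) x 55 mm (y), 10 mm deep. The lip's inside flares out 4 mm to its top, the pocket's mouth 3 mm. Battery and cover go in with their own x along this x, either way round.
- battery_mid (a point): Centre (half-way up) of the loose black battery block, 32 (x) x 50 (y) x 40 mm high (z), upright with its brass contacts on top, 0.10 to 0.19 kg. Seated, its centre is 10 mm above point nest and its top 30 mm above the ledge.
- cover_mid (a point): Half-way up the loose grey cover, an upside-down box 96 (x) x 76 (y) x 38 mm high, walls 5 mm, with a solid grip block 26 (x) x 40 (y) x 20 mm high centred on top: 58 mm in all, this point 29 mm above the rim. 0.08 to 0.15 kg. Seated, it is 29 mm above point nest. It seats only if the battery under it is down in the pocket, and then hides the pocket.
- pivot (a point): Axis of the clamp handle (it runs along the jig's x), at y = +90 mm, z = 108 mm in the jig frame; axes as the jig's.
- handle_grip (a point): Point in the outer half of the clamp handle's black round grip (22 mm thick), on its centre line 95 mm from the pivot; the grip covers 44 to 126 mm, its round end. Its y axis points outwards along the handle, x along the pivot.
- clamp_handle (a joint): Handle angle, rad: 0 open (handle 58 degrees above level, leaning to the jig's +y), grows as it is pushed outwards and down; 0.92 dead centre, 1.00 end stop (handle level). The pad meets the seated cover's block at about 0.72; passing centre takes under 10 N at the grip (2 to 4 N is usual). Past centre it holds itself closed; elsewhere a stiff hinge keeps it where left.
- clamp_pad: Round black rubber pad, 18 mm wide, sprung, under the end of the clamp arm; comes down on the middle of the cover's grip block when the handle is closed. Origin at the middle of its pressing face.
- gear: Bystander: orange printed gear, 56 mm wide, 22 mm high, lying flat; origin under its centre.
- driver: Bystander: screwdriver lying on the bench along its x, handle towards -x.
- jar: Bystander: small glass jar, 56 mm wide, 60 mm high; origin under its centre.
There are look-alikes about, which are no part of the job. There is more than one size of the part that bears cover_mid; the job needs the middle-sized.

How it is judged:
On the way, in this order (a step that is already met when the one before it is completed fails the run):
1. battery seated in the pocket and let go, before the cover is on (horizontal distance between battery_mid and nest below 0.006 m and z of battery_mid in the frame of nest below 0.013 m and angle between battery_mid's own z axis and vertical below 0.1 rad and contact force between the fingers and battery below 0.1 N and horizontal distance between cover_mid and nest above 0.05 m), for 0.2 s.
2. cover seated inside the lip over the battery, before the clamp bears on it (horizontal distance between cover_mid and nest below 0.006 m and z of cover_mid in the frame of nest below 0.0315 m and angle between cover_mid's own z axis and vertical below 0.05 rad and value of joint clamp_handle below 0.6 rad), for 0.2 s.
3. clamp handle down past centre, pad pressing on the cover (value of joint clamp_handle above 0.95 rad and contact force between clamp_pad and cover above 2.5 N), for 0.2 s.
At the end, for the whole second after the job is handed in: Battery upright in the pocket (within 6 mm sideways, centre under 13 mm above the ledge); cover level over it inside the lip (within 6 mm sideways, rim within 2.5 mm of the ledge); clamp handle past 0.95 rad and the pad pressing on the cover with more than 2.5 N (all of step 3 and horizontal distance between each of battery_mid, cover_mid and nest below 0.006 m and z of battery_mid in the frame of nest below 0.013 m and angle between battery_mid's own z axis and vertical below 0.1 rad and z of cover_mid in the frame of nest below 0.0315 m and angle between cover_mid's own z axis and vertical below 0.05 rad); the robot touches nothing.
It fails at once if the battery is dropped into the case (falls freely faster than 0.5 m/s) (horizontal distance between battery_mid and nest below 0.06 m and contact force between the fingers and battery below 0.1 N and linear speed of battery above 0.5 m/s).
It fails at once if the cover is dropped onto the case (falls freely faster than 0.5 m/s) (horizontal distance between cover_mid and nest below 0.06 m and contact force between the fingers and cover below 0.1 N and linear speed of cover above 0.5 m/s).
It fails at once if gear, screwdriver or jar shifted by more than 30 mm (distance of any of gear, driver, jar from where it was at the start of the episode above 0.03 m).
It also fails if it takes over 72 s, if anything falls off the work surface, if the arm or the gripper's body presses on something with over 40 N, if the wrist force passes 120 N, or if a joint passes its speed limit or range.

## Robot

A 6-joint arm with a two-finger parallel gripper is mounted at the origin on the work surface. World frame = base frame: x ahead of the robot, y to its left, z up, the work surface at z = 0. Lengths are in m, angles in rad, forces in N, time in s.
With the tool pointing down it reaches from about 0.35 to 0.775 m from the base axis. Payload 5.5 kg.
Tool frame: the origin (TCP) lies at the very end of the fingers, on their centre line; the grasp point (between the pads) lies 19 mm behind it (grip_point_offset is the distance from the TCP to the grasp point, in m); z points along the fingers, y is the direction in which the jaws open and shut (so a half turn about z gives the same grasp; the last joint's range is limited). The gripper opens to 85 mm and grips with 20 to 120 N. Pads are 22 mm wide; open, the fingers measure 114 mm over their backs; the gripper's body (76 mm by 85 mm) begins 54 mm behind the grasp point. The pads swing forward as they close: fully open they stand 13 mm farther back than shut.
Start: joints at [-1.408, 0.313, 0.046, 1.304, 0, 1.431], TCP at [0.171, -0.549, 0.231] pointing down, gripper open.
Joint ranges: [-2.76, 2.76], [-0.86, 1.69], [-1.03, 1.26], [-2.2, 2.34], [-1.47, 1.5], [-3.14, 3.14]. Speed limits (rad/s): [2.57, 2.57, 3.14, 3.14, 3.14, 3.14].

## Interface

Orientations are given as a unit quaternion [w, x, y, z].
In Python, from workcell import * gives the robot as it stands.
- The arm moves only by the shell command python3 -m crank 'ROWS' [OPENING] [FORCE]. ROWS is a JSON object of lists of equal length, an entry for each row: "travel": the shift along the tool's x, y, z in units of 40 mm (1.0 is 40 mm), a list of three; "turn": the turn about the tool's z in rad. In form: {"travel": [[x, y, z], ...], "turn": [turn, ...]}. A call has 1 to 5 rows; each row is the pose to reach, as a shift and turn from the pose commanded when the call began, along the tool's axes at that moment; what a row does not reach only later rows make up. A row lasts 1/12 s, in which the tool goes at most 41.7 mm and 7.16 degrees, less where a joint would pass 70% of its speed; a pose out of reach is approached as far as the arm can. A call with a gripper value outside its range is refused whole. OPENING is the finger opening in mm, from 0 to 85.4, set as the call begins (- or left out, the last holds). The fingers move at their own pace and stop on an object; FORCE is the grip in N (left out, the last holds). Time passes only in rows, so rows that repeat a pose let the fingers close. It gives the time, the measured TCP pose, the force and the opening at its end, in the units of the state.
- get_state(): the state, without advancing time (a new reading comes with each control period).
- read_camera(name): name is "scene" or "top" or "wrist"; returns a dict with "image" (400x640x3 uint8, red, green, blue), "K" (3x3 intrinsics, pixels), "R" (3x3) and "t" (3): a world point X has camera coordinates R X + t. Camera axes: x right, y down, z forward; pixel columns grow to the right and rows downward; lengths in m; the calibration is good to about 2 mm. A picture is of the moment at which its call begins. There is no depth.
- hand_in(): hands the job in, once; it reports no verdict.
The state is a dict: "clock": time; "joint_pos": joint angles; "qvel": joint speeds; "tau": joint torques, N m; "tcp_pos": TCP position; "orientation": TCP orientation; "wrist_force": force on the tool from outside, world axes, zero at the start; "ft_torque": the same for the moment, N m; "finger_gap": finger opening in m.
Only numpy, scipy, OpenCV 4.12 (cv2) and the standard library are available. Lean on these libraries where they do the work, as an engineer would, in place of code of your own. Each camera call takes 0.05 s, during which the arm holds its last target. There are 200 camera calls.

## Working session

There is one attempt and no reset: what is moved stays moved. The work goes in short steps, Python scripts to look and compute and a shell command to move; the robot and the scene stay as the last step left them, time stands still between calls to the robot, and variables do not carry over. Pictures are saved under pics/ and viewed, about 8 in all and at most 12, crops included, and the job is handed in when it is done.

```bash
mkdir -p pics; cat > h.py <<'E'
from workcell import *
import numpy as np, cv2, json
def snap(n,f):
    c=read_camera(n); cv2.imwrite(f'pics/{f}.png',cv2.cvtColor(c['image'],cv2.COLOR_RGB2BGR))
    np.savez(f'pics/{f}.npz',**c); return c
def load(f): return dict(np.load(f'pics/{f}.npz'))
def ray(c,u,v):
    d=c['R'].T@np.linalg.solve(c['K'],[u,v,1.]); return -c['R'].T@c['t'],d
def onz(c,u,v,z):
    o,d=ray(c,u,v); return o+d*(z-o[2])/d[2]
def proj(c,X):
    p=c['K']@(c['R']@np.asarray(X)+c['t']); return p[:2]/p[2]
E
python3 - <<'E'
from h import *
a=snap('scene','s0'); b=snap('top','t0')
for c in (a,b): print((-c['R'].T@c['t']).round(3), c['K'].round(1).tolist(), c['R'].round(3).tolist())
s=get_state(); print({k:np.round(v,3).tolist() for k,v in s.items()})
E
```

```text
[ 1.312 -0.773  0.763] [[499.3, 0.0, 313.6], [0.0, 499.3, 195.6], [0.0, 0.0, 1.0]] [[0.648, 0.761, -0.022], [0.378, -0.347, -0.858], [-0.661, 0.548, -0.513]]
[ 0.475 -0.14   1.516] [[465.2, 0.0, 318.3], [0.0, 465.2, 210.7], [0.0, 0.0, 1.0]] [[0.014, -1.0, 0.003], [-0.998, -0.014, -0.063], [0.063, -0.002, -0.998]]
{'clock': 0.1, 'joint_pos': [-1.408, 0.314, 0.045, 1.304, 0.0, 1.431], 'qvel': [-0.0, 0.0, 0.002, 0.001, 0.001, -0.001], 'tau': [0.003, -48.173, 29.924, 0.013, -0.0, -0.0], 'tcp_pos': [0.171, -0.548, 0.231], 'orientation': [-0.001, 0.989, 0.151, -0.0], 'wrist_force': [-0.722, -0.347, 0.074], 'ft_torque': [0.0, -0.071, -0.028], 'finger_gap': 0.085}
```

View pics/s0.png

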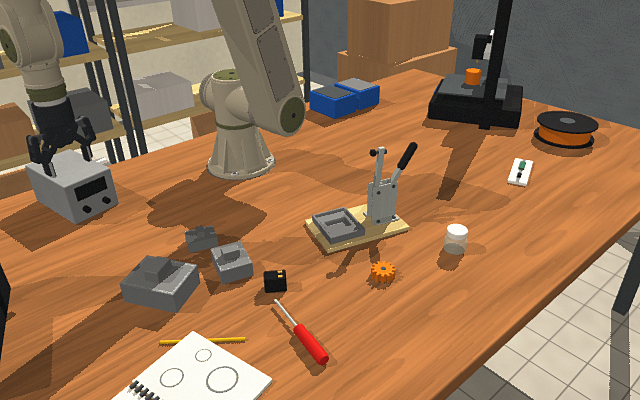

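View pics/t0.png

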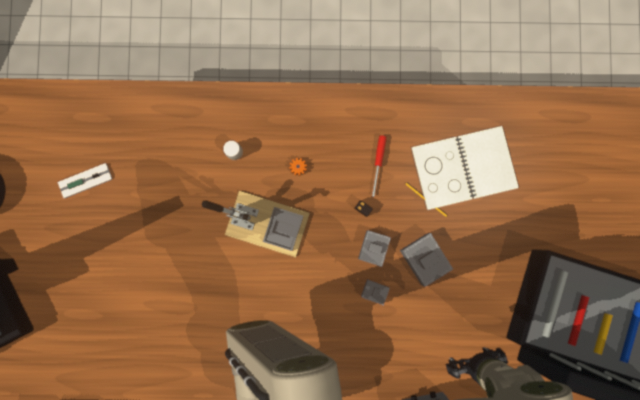

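Scene view: three grey covers, large (160,280), middle (232,261) and small (200,237). The battery is at (275,281), and the jig with the open clamp is around (355,215). Top view: covers at (427,259), (375,247) and (375,292), battery (363,207), jig (268,223). I'll confirm in one enlarged crop.

```bash
python3 - <<'E'
from h import *
a=load('s0');b=load('t0')
A=cv2.resize(a['image'][215:315,115:300],None,fx=4.2,fy=3,interpolation=cv2.INTER_CUBIC)
A=cv2.resize(a['image'][215:315,110:300],None,fx=3,fy=3,interpolation=cv2.INTER_CUBIC)
B=cv2.resize(b['image'][180:310,195:455],None,fx=2.19,fy=2.19,interpolation=cv2.INTER_CUBIC)[:,:570]
B=np.pad(B,((0,0),(0,570-B.shape[1]),(0,0)))
cv2.imwrite('pics/c1.png',cv2.cvtColor(np.vstack([A,B]),cv2.COLOR_RGB2BGR))
for n,u,v,z in [('large',427,259,.06),('mid',375,247,.05),('small',375,292,.03),('bat',363,207,.04),('case',284,229,.03),('gear',298,166,.02),('jar',232,149,.06),('drv tip',376,194,0),('drvend',380,138,.02)]:
    print(n,onz(b,u,v,z).round(3))
hsv=cv2.cvtColor(b['image'],cv2.COLOR_RGB2HSV)
m=((hsv[...,1]<60)&(hsv[...,2]>60)).astype(np.uint8); m[:225]=0; m[305:]=0; m[:,:340]=0;m[:,460:]=0
for c in cv2.findContours(m,0,2)[0]:
    if cv2.contourArea(c)>100:
        r=cv2.minAreaRect(c); print(r)
E
```

```text
large [ 0.42  -0.484  0.06 ]
mid [ 0.455 -0.323  0.05 ]
small [ 0.313 -0.326  0.03 ]
bat [ 0.582 -0.285  0.04 ]
case [ 0.508 -0.034  0.03 ]
gear [ 0.713 -0.075  0.02 ]
jar [0.758 0.132 0.06 ]
drv tip [ 0.628 -0.331  0.   ]
drvend [ 0.809 -0.341  0.02 ]
((374.8877258300781, 291.90155029296875), (22.909116744995117, 17.3066463470459), 19.440034866333008)
((426.4157409667969, 259.36517333984375), (43.03591537475586, 34.66193389892578), 57.9946174621582)
((374.1192932128906, 247.935791015625), (24.520355224609375, 30.458877563476562), 16.699243545532227)
```

View pics/c1.png

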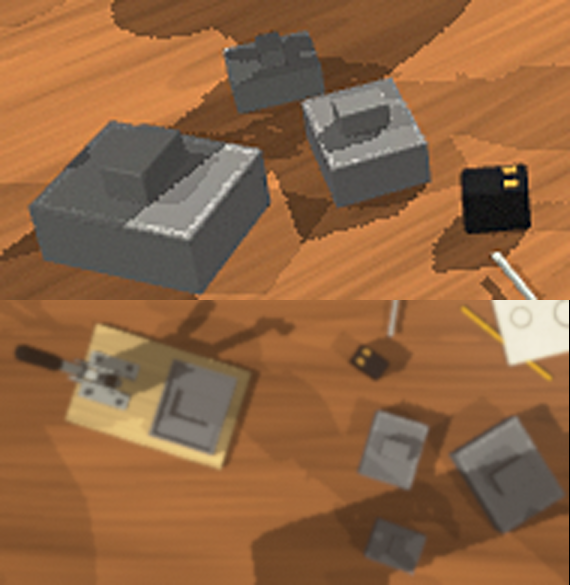

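The middle cover measures 30.5 x 24.5 px, about 96 x 77 mm, which fits. The other two come to about 136 x 109 and 72 x 55 mm. Coarse positions are cover (0.455,-0.323), battery (0.582,-0.285) and case (0.508,-0.034). Next I'll move over the parts for the wrist view.

```bash
cat >> h.py <<'E'
from scipy.spatial.transform import Rotation as Ro
def tool():
    s=get_state(); w,x,y,z=s['orientation']; return np.array(s['tcp_pos']),Ro.from_quat([x,y,z,w]).as_matrix(),s
def plan(target,jaw=None):
    "shift in tool units to a world target; turn so that tool y lies along world angle jaw (deg)"
    p,R,s=tool(); d=R.T@(np.array(target)-p)/0.04
    t=0
    if jaw is not None:
        cur=np.degrees(np.arctan2(R[1,1],R[0,1])); t=-((jaw-cur+90)%180-90)
    print('units',d.round(3),'turn',round(np.radians(t),3),'deg',round(t,1),'tilt',R[:,2].round(3),'j6',round(s['joint_pos'][5],2))
def st():
    p,R,s=tool(); print(round(s['clock'],2),p.round(4),'jaw',round(np.degrees(np.arctan2(R[1,1],R[0,1])),1),'F',np.round(s['wrist_force'],1),'gap',round(s['finger_gap'],4))
E
python3 -m crank '{"travel":[[0.9,-0.3,-0.3],[1.9,-0.7,-0.6],[2.9,-1.0,-0.9],[3.9,-1.4,-1.2],[4.8,-1.75,-1.25]],"turn":[0,0,0,0,0]}'
python3 -m crank '{"travel":[[0.9,-0.3,0],[1.9,-0.7,0],[2.9,-1.0,0],[3.9,-1.4,0],[4.8,-1.75,0]],"turn":[0,0,0,0,0]}'
python3 -m crank '{"travel":[[0,0,0],[0,0,0]],"turn":[0,0]}'
python3 -c "
from h import *
c=snap('wrist','w1'); st(); print((-c['R'].T@c['t']).round(3), c['K'].round(1).tolist(), c['R'].round(3).tolist())
for n,X in dict(bat=(.582,-.285,.04),cov=(.455,-.323,.038)).items(): print(n,proj(c,X).round())
"
```

```text
clock: 0.52
tcp_pos: [0.3314, -0.427, 0.2822]
orientation: [0.001, 0.989, 0.15, 0.0]
wrist_force: [0.6, -0.8, 0.4]
finger_gap: 0.0855
clock: 0.93
tcp_pos: [0.4938, -0.302, 0.2805]
orientation: [-0.0, 0.989, 0.151, -0.0]
wrist_force: [-0.0, -1.5, -0.2]
finger_gap: 0.0854
clock: 1.1
tcp_pos: [0.4939, -0.3016, 0.2801]
orientation: [-0.0, 0.988, 0.153, -0.001]
wrist_force: [-0.3, -0.8, -1.0]
finger_gap: 0.0853
1.15 [ 0.4929 -0.3028  0.2802] jaw -72.5 F [ 0.  -0.6 -0.7] gap 0.0857
[ 0.568 -0.278  0.423] [[281.5, 0.0, 325.8], [0.0, 281.5, 202.4], [0.0, 0.0, 1.0]] [[0.302, -0.953, -0.003], [-0.907, -0.289, 0.306], [-0.293, -0.09, -0.952]]
bat [335. 103.]
cov [332. 201.]
```

View pics/w1.png

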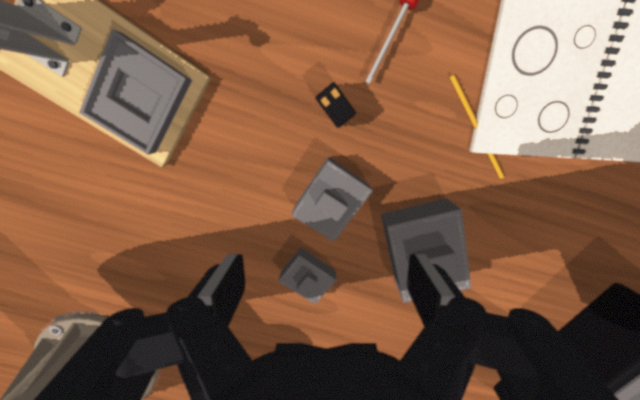

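The wrist view shows the battery at (335,103), the middle cover at (332,198) and the empty case at (135,92). I'll take near-vertical views of the cover and of the case, then measure all three.

```bash

python3 -m crank '{"travel":[[-1,0.05,0.6],[-2,0.1,1.2],[-2.9,0.2,1.8],[-3,0.2,2],[-3,0.2,2]],"turn":[0,0,0,0,0]}' >/dev/null
python3 -m crank '{"travel":[[-3,0.2,2]],"turn":[0]}' >/dev/null
python3 -c "
from h import *
st(); snap('wrist','w2')"
```

```text
1.65 [ 0.3506 -0.3617  0.1808] jaw -72.6 F [ 0.7 -1.7  1. ] gap 0.0856
```

```bash
python3 -c "
from h import *
plan((.433,-.059,.26))"
```

```text
units [ 4.385 -6.528 -2.141] turn 0.0 deg 0 tilt [-0.006  0.002 -1.   ] j6 1.87
```

```bash

python3 -m crank '{"travel":[[0.4,-0.6,-0.7],[0.9,-1.3,-1.4],[1.4,-2.1,-1.9],[2,-2.9,-2.1],[2.5,-3.7,-2.1]],"turn":[0,0,0,0,0]}' >/dev/null
python3 -m crank '{"travel":[[0.5,-0.8,0],[1,-1.5,0],[1.5,-2.3,0],[1.9,-2.8,0],[1.9,-2.8,0]],"turn":[0,0,0,0,0]}' >/dev/null
python3 -c "
from h import *
st(); c=snap('wrist','w3'); w2=load('w2'); w1=load('w1')
A=w2['image']; B=c['image']
cv2.imwrite('pics/c2.png',cv2.cvtColor(np.vstack([A[:300],B[:300]]),cv2.COLOR_RGB2BGR))"
```

```text
2.53 [ 0.4396 -0.0557  0.2629] jaw -72.4 F [-0.2 -0.8 -0.1] gap 0.0855
```

View pics/c2.png

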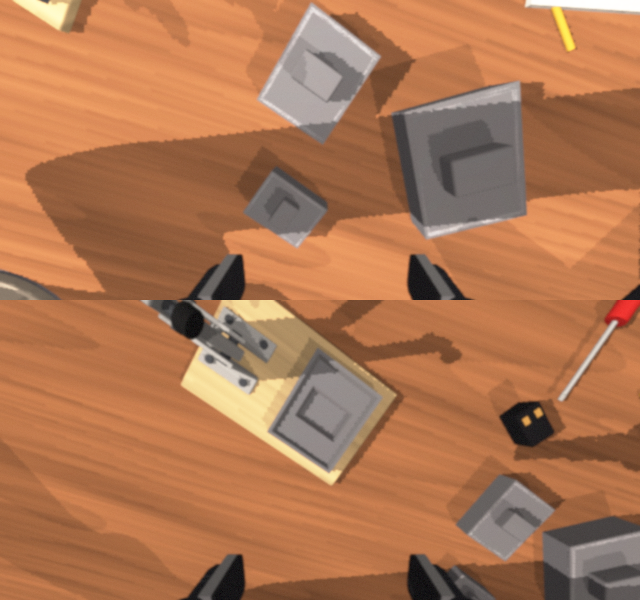

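Upper half (w2): the middle cover's top at (320,72), with its block near (322,75). Lower half (w3): the case at (325,110), almost directly under the camera, pocket empty. I'll fit rectangles on the right planes.

```bash
cat >> h.py <<'E'
def fit(c,mask,seed,z,name=''):
    n,l=cv2.connectedComponents(mask.astype(np.uint8)); m=(l==l[seed[1],seed[0]]).astype(np.uint8)
    k=max(cv2.findContours(m,0,cv2.CHAIN_APPROX_NONE)[0],key=cv2.contourArea)
    k=cv2.convexHull(k)[:,0]
    P=np.array([onz(c,u,v,z)[:2] for u,v in k])*1000
    (cx,cy),(w,h),a=cv2.minAreaRect(P.astype(np.float32))
    print(name,'c',round(cx,1),round(cy,1),'size',round(w,1),round(h,1),'w-dir',round(a,1),'deg'); return (cx,cy),(w,h),a
E
python3 - <<'E'
from h import *
for f in ('w1','w2','w3'):
    c=load(f); o=-c['R'].T@c['t']; print(f,'nadir px',proj(c,[o[0],o[1],0]).round(),o.round(3))
def masks(c):
    i=c['image']; h=cv2.cvtColor(i,cv2.COLOR_RGB2HSV); return h[...,1],h[...,2]
c=load('w1'); S,V=masks(c); roi=np.zeros(S.shape,bool); roi[75:135,305:365]=1
r=c['image'].astype(int)
fit(c,roi&((V<50)|((V>150)&(S>120)&(r[...,1]>125))),(335,112),.04,'bat w1')
c=load('w2'); S,V=masks(c); roi=np.zeros(S.shape,bool); roi[0:150,240:395]=1
for th in (50,70): fit(c,roi&(S<th)&(V>50),(320,30),.038,f'cov w2 {th}')
c=load('w3'); S,V=masks(c); roi=np.zeros(S.shape,bool); roi[40:180,250:390]=1
for th in (50,70): fit(c,roi&(S<th),(300,125),.032,f'case w3 {th}')
p=c['image']; print(S[110,270:385:4],V[110,270:385:4])
cv2.imwrite('pics/c3.png',np.hstack([cv2.resize(p[40:180,140:400,::-1],None,fx=3,fy=3,interpolation=cv2.INTER_CUBIC)]))
E
```

```text
w1 nadir px [327. 112.] [ 0.568 -0.278  0.423]
w2 nadir px [324. 113.] [ 0.424 -0.338  0.324]
w3 nadir px [326. 113.] [ 0.513 -0.032  0.406]
bat w1 c 579.4 -287.2 size 47.4 28.7 w-dir 55.6 deg
cov w2 50 c 452.2 -322.0 size 75.5 95.5 w-dir 73.4 deg
cov w2 70 c 452.2 -322.1 size 76.3 96.5 w-dir 73.6 deg
case w3 50 c 510.9 -29.4 size 97.1 116.7 w-dir 73.1 deg
case w3 70 c 510.9 -29.4 size 99.0 118.0 w-dir 73.4 deg
[104 106  97  14  19  14  14  14  16  16  12  14  14  16  15  16  17  16
  14  18  14  17  19  14  17  17  87 109 109] [232 231 226 145  92 142 147 109  96 126 147 148 148 146 149 148 149 147
 141 142 146 150 150 146 134 146 165 176 180]
```

View pics/c3.png

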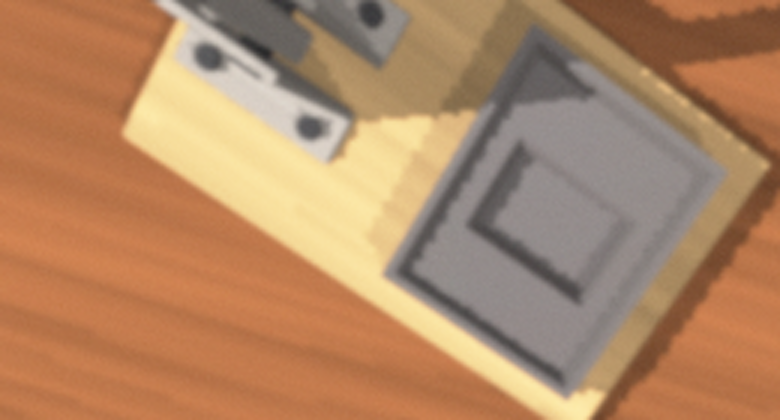

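The sizes agree: case 118x98, cover 96x76, battery 47x29 from a slightly trimmed mask. Nest is at (0.511,-0.029), the cover at (0.452,-0.322) and already aligned with the jig, and the battery at (0.579,-0.287) with its y at 55.6°. Before grasping I'll check the screwdriver tip's clearance and cross-check the battery from w3.

```bash
python3 - <<'E'
from h import *
a=load('w1');print('drv tip',onz(a,370,81,.004).round(4))
b=load('w3')
i=b['image'];h=cv2.cvtColor(i,cv2.COLOR_RGB2HSV);roi=np.zeros(i.shape[:2],bool);roi[90:155,495:560]=1
# brass contacts centroid in two views, z=.04
for c,(x0,x1,y0,y1) in ((a,(315,350,80,125)),(b,(500,550,100,135))):
    i=c['image'].astype(int)[y0:y1,x0:x1]; m=(i[...,0]>150)&(i[...,1]>100)&(i[...,2]<120)
    n,l,s,ce=cv2.connectedComponentsWithStats(m.astype(np.uint8))
    for k in range(1,n):
        if s[k,4]>8: print(s[k,4],onz(c,ce[k][0]+x0,ce[k][1]+y0,.04).round(4))
plan((.579,-.287,.11),-34.4)
E
```

```text
drv tip [ 0.6245 -0.3229  0.004 ]
39 [ 0.6092 -0.2854  0.04  ]
44 [ 0.593  -0.2813  0.04  ]
43 [ 0.5797 -0.2723  0.04  ]
60 [ 0.5555 -0.2737  0.04  ]
115 [ 0.5916 -0.2408  0.04  ]
53 [ 0.5929 -0.2815  0.04  ]
54 [ 0.5798 -0.2725  0.04  ]
30 [ 0.5596 -0.249   0.04  ]
units [1.599 6.524 3.823] turn -0.664 deg -38.1 tilt [ 0.001 -0.    -1.   ] j6 2.52
```

```bash

python3 -m crank '{"travel":[[0.3,1,0],[0.6,2,0.2],[0.9,3,0.5],[1.2,4,0.8],[1.5,5,1.0]],"turn":[-0.12,-0.24,-0.36,-0.48,-0.6]}' 46 60 >/dev/null
python3 -c "
from h import *
st();plan((.579,-.287,.11),-34.4)"
```

```text
3.0 [ 0.5526 -0.2308  0.2224] jaw -38.1 F [0.5 0.1 0.9] gap 0.0455
units [-0.697  1.386  2.811] turn -0.064 deg -3.7 tilt [-0. -0. -1.] j6 1.71
```

```bash

python3 -m crank '{"travel":[[-0.4,0.8,0.4],[-0.7,1.4,1.2],[-0.7,1.4,2.1],[-0.7,1.4,2.8],[-0.7,1.4,2.8]],"turn":[-0.06,-0.06,-0.06,-0.06,-0.06]}' >/dev/null
python3 -c "
from h import *
st();plan((.579,-.287,.014),-34.4)
c=snap('wrist','w4');cv2.imwrite('pics/c4.png',cv2.cvtColor(c['image'][100:400,160:500],cv2.COLOR_RGB2BGR))"
```

```text
3.42 [ 0.5746 -0.2844  0.1038] jaw -35.0 F [-1.7  0.5 -0.6] gap 0.0457
units [0.013 0.154 2.243] turn -0.011 deg -0.6 tilt [-0.01   0.006 -1.   ] j6 1.6
```

View pics/c4.png

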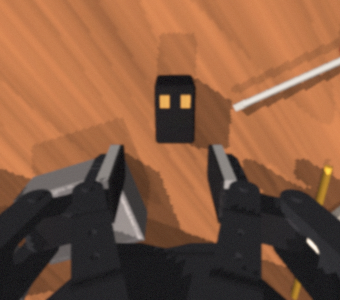

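The battery stands between the open fingers (upright, contacts on top). The driver tip is to the right and clear. I'll descend and grip.

```bash

python3 -m crank '{"travel":[[0,0.15,0.3],[0,0.15,0.8],[0,0.15,1.4],[0,0.15,1.9],[0,0.15,2.24]],"turn":[-0.01,-0.01,-0.01,-0.01,-0.01]}' >/dev/null
python3 -c "
from h import *
st();plan((.579,-.287,.014),-34.4)"
python3 -m crank '{"travel":[[0,0,0],[0,0,0],[0,0,0],[0,0,0],[0,0,0]],"turn":[0,0,0,0,0]}' 20 40
python3 -m crank '{"travel":[[0,0,-0.3],[0,0,-0.8],[0,0,-1.5],[0,0,-2.2],[0,0,-2.2]],"turn":[0,0,0,0,0]}'
python3 -c "
from h import *
st();plan((.5109,-.0294,.11),-16.6)"
```

```text
3.88 [ 0.5853 -0.2888  0.0221] jaw -34.2 F [ 0.9 -0.2  0.1] gap 0.0459
units [-0.052 -0.155  0.201] turn 0.003 deg 0.2 tilt [ 0.003 -0.002 -1.   ] j6 1.59
clock: 4.3
tcp_pos: [0.5852, -0.2885, 0.0231]
orientation: [0.001, 0.884, 0.467, 0.001]
wrist_force: [0.4, 0.1, -1.0]
finger_gap: 0.031
clock: 4.72
tcp_pos: [0.5874, -0.2899, 0.1173]
orientation: [0.005, 0.884, 0.468, 0.003]
wrist_force: [1.1, -1.2, 0.8]
finger_gap: 0.0313
4.72 [ 0.5874 -0.2899  0.1173] jaw -34.3 F [ 1.1 -1.2  0.8] gap 0.0313
units [ 4.306 -5.248  0.124] turn -0.308 deg -17.7 tilt [ 0.009 -0.006 -1.   ] j6 1.59
```

```bash

python3 -m crank '{"travel":[[0,0,0],[0,0,0],[0,0,0]],"turn":[0,0,0]}'
python3 -c "
from h import *
st();plan((.5109,-.0294,.13),-16.6)
c=snap('wrist','w5');cv2.imwrite('pics/c5.png',cv2.cvtColor(c['image'][100:400,160:500],cv2.COLOR_RGB2BGR))
p,R,s=tool(); print(proj(c,p).round(),proj(c,p+R@[-.002,0,.017]).round())"
```

```text
clock: 4.97
tcp_pos: [0.5832, -0.2872, 0.1083]
orientation: [-0.001, 0.884, 0.467, -0.001]
wrist_force: [-0.8, 0.2, -1.3]
finger_gap: 0.0307
4.97 [ 0.5832 -0.2872  0.1083] jaw -34.3 F [-0.8  0.2 -1.3] gap 0.0307
units [ 4.309 -5.124 -0.533] turn -0.308 deg -17.7 tilt [-0.002  0.001 -1.   ] j6 1.59
[326. 256.] [326. 246.]
```

View pics/c5.png

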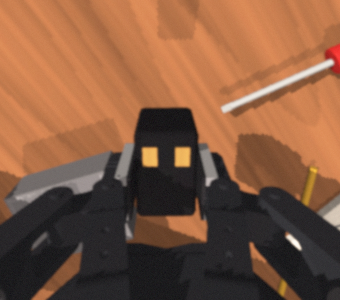

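The battery is held upright between the pads, top face about (140–195, 131–214) in the crop. I'll measure its offset in the hand from the contacts and work out the placing target.

```bash
python3 - <<'E'
from h import *
c=load('w5'); p,R,s=tool(); z=p[2]+.017
i=c['image'].astype(int); m=np.zeros(i.shape[:2],bool); m[235:275,290:365]=1
m&=(i[...,0]>150)&(i[...,1]>100)&(i[...,2]<130)
n,l,sa,ce=cv2.connectedComponentsWithStats(m.astype(np.uint8)); P=[onz(c,*ce[k],z) for k in range(1,n) if sa[k,4]>30]
print(len(P),[(R.T@(q-p)*1000).round(1) for q in P])
mid=np.mean(P,0); print('contact gap',np.linalg.norm(P[0]-P[1])*1000,'mid tool',(R.T@(mid-p)*1000).round(1))
print('tool x dir',R[:,0].round(2))
for v in (231,314): print('edge',(R.T@(onz(c,326,v,z)-p)*1000).round(1))
E
```

```text
3 [array([ 18.7,  17.2, -17. ]), array([  8.8,  -8.4, -17. ]), array([  8.8,   7.9, -17. ])]
contact gap 27.53211580925513 mid tool [ 12.1   5.6 -17. ]
tool x dir [ 0.56  0.83 -0.  ]
edge [ 22.7  -0.2 -17. ]
edge [-25.9  -0.2 -17. ]
```

```bash

python3 -m crank '{"travel":[[0.6,-0.7,-0.3],[1.2,-1.4,-0.3],[1.8,-2.1,-0.3],[2.4,-2.8,-0.3],[3.0,-3.5,-0.3]],"turn":[-0.06,-0.12,-0.18,-0.24,-0.3]}' >/dev/null
python3 -m crank '{"travel":[[0,0,0],[0,0,0],[0,0,0]],"turn":[0,0,0]}' >/dev/null
python3 -c "
from h import *
st();plan((.5115,-.0275,.08),-16.6)"
```

```text
5.68 [ 0.5358 -0.1097  0.1207] jaw -17.1 F [ 0.  -0.3 -0.4] gap 0.0308
units [ 1.786 -1.184  1.018] turn -0.008 deg -0.5 tilt [-0.001 -0.    -1.   ] j6 1.52
```

```bash

python3 -m crank '{"travel":[[0.6,-0.4,0.2],[1.2,-0.8,0.5],[1.78,-1.18,0.8],[1.78,-1.18,1.0],[1.78,-1.18,1.0]],"turn":[-0.01,-0.01,-0.01,-0.01,-0.01]}' >/dev/null
python3 -m crank '{"travel":[[0,0,0],[0,0,0],[0,0,0]],"turn":[0,0,0]}' >/dev/null
python3 -c "
from h import *
st();plan((.5115,-.0275,.039),-16.6)
c=snap('wrist','w6');cv2.imwrite('pics/c6.png',cv2.cvtColor(c['image'][100:400,160:500],cv2.COLOR_RGB2BGR))"
```

```text
6.35 [ 0.5129 -0.0293  0.0819] jaw -16.6 F [ 0.6  0.3 -0.8] gap 0.0315
units [ 0.033 -0.049  1.071] turn -0.0 deg -0.0 tilt [ 0.002 -0.001 -1.   ] j6 1.65
```

View pics/c6.png

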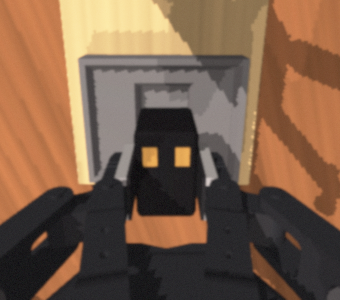

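The battery is centred over the pocket (pocket columns 135–193, battery 135–197 and nearer the camera) and square with the case. I'll lower it gently.

```bash

python3 -m crank '{"travel":[[0.03,-0.04,0.15],[0.03,-0.04,0.3],[0.03,-0.04,0.45],[0.03,-0.04,0.6],[0.03,-0.04,0.7]],"turn":[0,0,0,0,0]}'
python3 -m crank '{"travel":[[0,0,0.1],[0,0,0.2],[0,0,0.3],[0,0,0.36],[0,0,0.36]],"turn":[0,0,0,0,0]}'
python3 -c "
from h import *
st();plan((.5115,-.0275,.039),-16.6)"
```

```text
clock: 6.82
tcp_pos: [0.5099, -0.0261, 0.0521]
orientation: [-0.0, 0.801, 0.598, -0.0]
wrist_force: [0.3, 1.2, -0.7]
finger_gap: 0.031
clock: 7.23
tcp_pos: [0.5101, -0.0261, 0.0382]
orientation: [-0.0, 0.801, 0.598, -0.0]
wrist_force: [-0.4, -0.5, -0.6]
finger_gap: 0.0314
7.23 [ 0.5101 -0.0261  0.0382] jaw -16.5 F [-0.4 -0.5 -0.6] gap 0.0314
units [-0.023  0.043 -0.02 ] turn 0.002 deg 0.1 tilt [-0.001  0.    -1.   ] j6 1.65
```

```bash

python3 -m crank '{"travel":[[0,0,0.04],[0,0,0.08],[0,0,0.08],[0,0,0.08]],"turn":[0,0,0,0]}'
```

```text
clock: 7.57
tcp_pos: [0.5107, -0.0263, 0.0372]
orientation: [0.0, 0.801, 0.598, 0.0]
wrist_force: [-5.0, 0.8, 9.2]
finger_gap: 0.0313
```

It is seated: 9 N contact at z 0.037, where resting on the ledge would be 0.049. I'll open and rise.

```bash

python3 -m crank '{"travel":[[0,0,-0.05],[0,0,-0.05],[0,0,-0.05],[0,0,-0.05],[0,0,-0.05]],"turn":[0,0,0,0,0]}' 50
python3 -m crank '{"travel":[[0,0,-0.5],[0,0,-1.3],[0,0,-2.1],[0,0,-2.8],[0,0,-2.8]],"turn":[0,0,0,0,0]}' >/dev/null
python3 -m crank '{"travel":[[-0.4,0,0],[-0.8,0,0],[-0.8,0,0],[-0.8,0,0]],"turn":[0,0,0,0]}'
python3 - <<'E'
from h import *
c=snap('wrist','w7');cv2.imwrite('pics/c7.png',cv2.cvtColor(c['image'][0:300,160:500],cv2.COLOR_RGB2BGR))
st();plan((.452,-.322,.16),-16.5)
i=c['image'].astype(int); m=(i[...,0]>150)&(i[...,1]>100)&(i[...,2]<120); m[250:]=0;m[:,:250]=0;m[:,400:]=0
n,l,sa,ce=cv2.connectedComponentsWithStats(m.astype(np.uint8))
for k in range(1,n):
    if 20<sa[k,4]<400: print(sa[k,4],ce[k].round(),onz(c,*ce[k],.056).round(4))
E
```

```text
clock: 7.98
tcp_pos: [0.5105, -0.0262, 0.0375]
orientation: [-0.0, 0.801, 0.598, -0.0]
wrist_force: [0.4, -0.6, -0.1]
finger_gap: 0.05
clock: 8.73
tcp_pos: [0.5012, -0.0572, 0.1492]
orientation: [-0.0, 0.802, 0.598, -0.0]
wrist_force: [0.5, 0.8, 0.2]
finger_gap: 0.0503
8.78 [ 0.5012 -0.0568  0.1492] jaw -16.5 F [-0.  -0.4 -0.1] gap 0.05
units [-6.706  0.708 -0.272] turn -0.001 deg -0.0 tilt [-0.  0. -1.] j6 1.59
104 [316. 156.] [ 0.505  -0.0136  0.056 ]
107 [336. 156.] [ 0.5208 -0.0183  0.056 ]
```

View pics/c7.png

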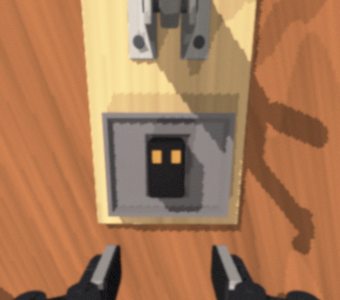

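The battery is upright in the pocket, centred in the case (contacts at (156,156) and (176,156) in the crop), and their spacing matches the seated height. On to the cover.

```bash
python3 - <<'E'
from h import *
c=load('w7'); h=cv2.cvtColor(c['image'],cv2.COLOR_RGB2HSV); m=(h[...,1]<60); r=np.zeros(m.shape,bool); r[105:235,255:410]=1
fit(c,m&r,(270,190),.032,'case w7')
E
python3 -m crank '{"travel":[[-0.9,0.1,0],[-1.9,0.2,0],[-2.9,0.3,0],[-3.9,0.4,0],[-4.8,0.5,0]],"turn":[0,0,0,0,0]}' >/dev/null
python3 -m crank '{"travel":[[-0.8,0.1,0],[-1.3,0.2,0.2],[-1.3,0.2,0.5],[-1.3,0.2,0.5],[-1.3,0.2,0.5]],"turn":[0,0,0,0,0]}' >/dev/null
python3 - <<'E'
from h import *
c=snap('wrist','w8');cv2.imwrite('pics/c8.png',cv2.cvtColor(c['image'][0:400,100:560],cv2.COLOR_RGB2BGR))
st();plan((.452,-.322,.042),-16.5)
E
```

```text
case w7 c 510.8 -29.7 size 96.7 117.6 w-dir 73.4 deg
9.67 [ 0.4589 -0.2977  0.1293] jaw -16.4 F [-0.2 -0.2  0.4] gap 0.0499
units [-0.633  0.009  2.183] turn 0.001 deg 0.1 tilt [-0.001  0.001 -1.   ] j6 1.14
```

View pics/c8.png

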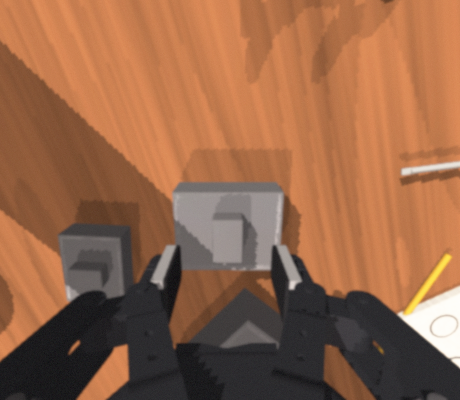

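The middle cover is square with the jaws, its block at crop cols 215–242, between the fingers. The small cover is at left, and the large one's corner lies under the gripper, clear. I'll check the block's centre numerically and then descend.

```bash
python3 - <<'E'
from h import *
c=load('w8')
P=[onz(c,u,v,.058)[:2] for u,v in ((315,219),(342,219),(341,262),(313,262))]
print(np.mean(P,0).round(4),np.linalg.norm(P[0]-P[1]).round(4),np.linalg.norm(P[1]-P[2]).round(4))
P=[onz(c,u,v,.038)[:2] for u,v in ((275,192),(383,192))]
y=np.array([.286,.958]); print('far edge mid - 38mm:',(np.mean(P,0)-.038*y).round(4),np.linalg.norm(P[0]-P[1]).round(4))
E
python3 -m crank '{"travel":[[-0.3,0,0.3],[-0.6,0,0.8],[-0.63,0,1.2],[-0.63,0,1.5],[-0.63,0,1.5]],"turn":[0,0,0,0,0]}' >/dev/null
python3 -m crank '{"travel":[[0,0,0],[0,0,0]],"turn":[0,0]}' >/dev/null
python3 -c "
from h import *
st();plan((.452,-.322,.042),-16.5)"
```

```text
[ 0.4524 -0.321 ] 0.0219 0.0392
far edge mid - 38mm: [ 0.453  -0.3225] 0.093
10.25 [ 0.4523 -0.3231  0.0704] jaw -16.5 F [-0.5 -0.8  0. ] gap 0.0497
units [ 0.024 -0.016  0.709] turn 0.001 deg 0.0 tilt [ 0.001 -0.001 -1.   ] j6 1.09
```

```bash

python3 -m crank '{"travel":[[0.03,-0.01,0.15],[0.03,-0.01,0.35],[0.03,-0.01,0.55],[0.03,-0.01,0.7],[0.03,-0.01,0.7]],"turn":[0,0,0,0,0]}'
python3 -m crank '{"travel":[[0,0,0],[0,0,0],[0,0,0],[0,0,0],[0,0,0]],"turn":[0,0,0,0,0]}' 15 60
python3 -c "
from h import *
st();plan((.452,-.322,.042),-16.5)"
```

```text
clock: 10.67
tcp_pos: [0.4508, -0.3208, 0.0399]
orientation: [-0.001, 0.801, 0.598, -0.0]
wrist_force: [-0.2, -0.8, 0.3]
finger_gap: 0.0499
clock: 11.08
tcp_pos: [0.4519, -0.322, 0.042]
orientation: [0.0, 0.801, 0.598, 0.0]
wrist_force: [1.4, 0.2, -0.0]
finger_gap: 0.0245
11.08 [ 0.4519 -0.322   0.042 ] jaw -16.5 F [ 1.4  0.2 -0. ] gap 0.0245
units [-0.     0.002 -0.001] turn -0.0 deg -0.0 tilt [ 0.    -0.001 -1.   ] j6 1.1
```

The block is gripped (24.5 mm) with the TCP at the measured centre. I'll lift and carry it to the nest.

```bash

python3 -m crank '{"travel":[[0,0,-0.2],[0,0,-0.7],[0,0,-1.4],[0,0,-2.1],[0,0,-2.8]],"turn":[0,0,0,0,0]}' 
python3 -m crank '{"travel":[[0.4,0,0],[1.2,-0.1,0],[2.1,-0.2,0],[3,-0.3,0],[3.9,-0.4,0]],"turn":[0,0,0,0,0]}' >/dev/null
python3 -m crank '{"travel":[[0,0,0],[0,0,0]],"turn":[0,0]}' >/dev/null
python3 - <<'E'
from h import *
st();plan((.511,-.0295,.11),-16.6)
c=snap('wrist','w9')
p,R,s=tool()
# grip block and cover top seen in hand: grey cover extents at top plane
z=p[2]-.004
h=cv2.cvtColor(c['image'],cv2.COLOR_RGB2HSV); m=(h[...,1]<60)&(h[...,2]>70)
print([ (v,int(m[v,250:410].sum())) for v in range(150,330,10)])
E
```

```text
clock: 11.5
tcp_pos: [0.4513, -0.3213, 0.1551]
orientation: [-0.0, 0.801, 0.598, -0.0]
wrist_force: [-0.7, 0.4, -0.9]
finger_gap: 0.0249
12.08 [ 0.4808 -0.1658  0.1542] jaw -16.3 F [ 0.2 -0.8 -2.1] gap 0.0246
units [ 3.482 -0.23   1.105] turn 0.006 deg 0.3 tilt [ 0. -0. -1.] j6 1.37
[(150, 0), (160, 0), (170, 0), (180, 151), (190, 160), (200, 160), (210, 160), (220, 160), (230, 160), (240, 160), (250, 159), (260, 131), (270, 123), (280, 99), (290, 66), (300, 50), (310, 0), (320, 0)]
```

```bash

python3 - <<'E'
from h import *
c=load('w9'); p,R,s=tool(); z=p[2]-.004
h=cv2.cvtColor(c['image'],cv2.COLOR_RGB2HSV); S=h[...,1].astype(int);V=h[...,2]
f=lambda u,v:(R.T@(onz(c,u,v,z)-p)*1000).round(1)
for u in (280,326,370):
    m=S[120:240,u]<60; v=120+np.argmax(m); print('far',u,v,f(u,v))
for v in (200,225):
    g=np.where(S[v,150:500]<60)[0]+150; print('sides',v,g.min(),g.max(),f(g.min(),v),f(g.max(),v))
print('V col 326',V[170:215:3,326])
E
python3 -m crank '{"travel":[[0.7,0,0],[1.5,-0.1,0],[2.4,-0.2,0],[3.2,-0.23,0],[3.5,-0.23,0]],"turn":[0,0.01,0.01,0.01,0.01]}' >/dev/null
python3 -m crank '{"travel":[[0,0,0.2],[0,0,0.5],[0,0,0.8],[0,0,0.8],[0,0,0.8]],"turn":[0,0,0,0,0]}' >/dev/null
python3 -c "
from h import *
st();plan((.511,-.0295,.068),-16.6)"
```

```text
far 280 177 [ 46.3 -25.5   4. ]
far 326 177 [46.3 -1.   4. ]
far 370 177 [46.4 22.4  4. ]
sides 200 239 413 [ 33.4 -48.5   3.9] [33.6 46.5  4. ]
sides 225 241 410 [ 18.7 -48.8   4. ] [18.9 46.3  4. ]
V col 326 [205 203 141 110 110 109 111 128 132 132 130 132 132 132 132]
12.97 [ 0.5109 -0.0322  0.1208] jaw -17.2 F [ 0.1  0.3 -0.6] gap 0.0242
units [ 0.067 -0.015  1.32 ] turn -0.01 deg -0.6 tilt [-0.002 -0.    -1.   ] j6 1.65
```

The cover in the hand is within about 1 mm of the TCP (top edge at 39 mm, expected 38; sides ±47.5). I'll lower it slowly and watch the force.

```bash

python3 -m crank '{"travel":[[0.05,-0.015,0.25],[0.05,-0.015,0.5],[0.05,-0.015,0.75],[0.05,-0.015,0.95],[0.05,-0.015,1.0]],"turn":[-0.01,-0.01,-0.01,-0.01,-0.01]}' 
python3 -m crank '{"travel":[[0,0,0],[0,0,0.06],[0,0,0.12],[0,0,0.18],[0,0,0.22]],"turn":[0,0,0,0,0]}'
python3 -c "
from h import *
st();plan((.511,-.0295,.068),-16.6)"
```

```text
clock: 13.38
tcp_pos: [0.5104, -0.0285, 0.0797]
orientation: [-0.001, 0.801, 0.598, -0.001]
wrist_force: [0.7, 0.4, -1.1]
finger_gap: 0.0245
clock: 13.8
tcp_pos: [0.5118, -0.0286, 0.0728]
orientation: [0.0, 0.801, 0.598, 0.0]
wrist_force: [0.3, -0.7, -1.0]
finger_gap: 0.0246
13.8 [ 0.5118 -0.0286  0.0728] jaw -16.5 F [ 0.3 -0.7 -1. ] gap 0.0246
units [-0.027 -0.014  0.121] turn 0.002 deg 0.1 tilt [ 0. -0. -1.] j6 1.65
```

```bash

python3 -m crank '{"travel":[[0,0,0.04],[0,0,0.08],[0,0,0.12],[0,0,0.12],[0,0,0.12]],"turn":[0,0,0,0,0]}' 
python3 -m crank '{"travel":[[0,0,0.03],[0,0,0.06],[0,0,0.06],[0,0,0.06]],"turn":[0,0,0,0]}'
```

```text
clock: 14.22
tcp_pos: [0.5117, -0.0287, 0.068]
orientation: [0.0, 0.801, 0.598, -0.0]
wrist_force: [-0.2, 0.7, -1.4]
finger_gap: 0.0243
clock: 14.55
tcp_pos: [0.5118, -0.0287, 0.0679]
orientation: [0.001, 0.801, 0.598, 0.0]
wrist_force: [-5.2, 0.9, 16.5]
finger_gap: 0.0248
```

Seated: 16 N contact at z 0.068, exactly the expected seated height. I'll release, rise straight up, and work out the handle geometry.

```bash

python3 -m crank '{"travel":[[0,0,-0.06],[0,0,-0.06],[0,0,-0.06],[0,0,-0.06],[0,0,-0.06]],"turn":[0,0,0,0,0]}' 45
python3 -m crank '{"travel":[[0,0,-0.5],[0,0,-1.4],[0,0,-2.4],[0,0,-3.4],[0,0,-4.4]],"turn":[0,0,0,0,0]}' >/dev/null
python3 -m crank '{"travel":[[0,0,-0.9],[0,0,-1.3],[0,0,-1.3],[0,0,-1.3]],"turn":[0,0,0,0]}' 0 30
cat >> h.py <<'E'
Y=np.array([.286,.958]);N=np.array([.511,-.0295])
def jig(y,z,x=0): return np.r_[N+(y*1e-3+.065)*Y+x*1e-3*np.array([.958,-.286]),z*1e-3]
E
python3 - <<'E'
from h import *
st(); a=load('s0');b=load('t0')
for r in (44,95,115):
    X=jig(90+r*.53,108+r*.848); print(r,'scene',proj(a,X).round(1),'top',proj(b,X).round(1))
for n,c,(x0,x1,y0,y1) in (('scene',a,(385,430,130,180)),('top',b,(195,235,195,225))):
    i=c['image'][y0:y1,x0:x1].max(2)<55; k,l,s,ce=cv2.connectedComponentsWithStats(i.astype(np.uint8))
    j=1+np.argmax(s[1:,4]); print(n,'blob',ce[j]+[x0,y0],s[j])
plan(jig(100,280),-16.6)
c=snap('wrist','w10'); h=cv2.cvtColor(c['image'],cv2.COLOR_RGB2HSV)
X=lambda x,y,z:np.r_[N+y*1e-3*Y+x*1e-3*np.array([.958,-.286]),z*1e-3]
for q in ((0,0,84),(48,38,64),(-48,38,64)): print('cover pt',proj(c,X(*q)).round())
print('nest px'); p,R,s=tool(); cv2.imwrite('pics/c10.png',cv2.cvtColor(c['image'],cv2.COLOR_RGB2BGR))
E
```

```text
clock: 14.97
tcp_pos: [0.5115, -0.0286, 0.0677]
orientation: [-0.0, 0.801, 0.598, -0.0]
wrist_force: [-0.1, -0.4, 0.3]
finger_gap: 0.045
clock: 15.72
tcp_pos: [0.5123, -0.0288, 0.2965]
orientation: [0.001, 0.801, 0.598, 0.001]
wrist_force: [-0.6, -1.0, -1.0]
finger_gap: 0.0004
15.72 [ 0.5123 -0.0288  0.2965] jaw -16.5 F [-0.6 -1.  -1. ] gap 0.0004
44 scene [398.5 168.9] top [222. 209.]
95 scene [408.5 152. ] top [209.9 205.2]
115 scene [412.4 145.3] top [205.  203.6]
scene blob [407.   155.56] [ 13  12  19  28 225]
top blob [213.44186047 206.1627907 ] [12  8 15  7 43]
units [ 4.097 -0.018  0.413] turn 0.002 deg 0.1 tilt [ 0.002 -0.    -1.   ] j6 1.65
cover pt [325. 177.]
cover pt [362. 145.]
cover pt [289. 145.]
nest px
```

The handle blob matches the prediction in both views (about r = 85 mm), so the jig frame is good. I'll move over the gap between arm and handle with the fingers shut.

```bash

python3 -m crank '{"travel":[[0.8,0,0],[1.7,0,0],[2.6,0,0],[3.5,0,0],[4.1,0,0]],"turn":[0,0,0,0,0]}' >/dev/null
python3 -m crank '{"travel":[[0,0,0],[0,0,0],[0,0,0]],"turn":[0,0,0]}' 
python3 - <<'E'
from h import *
plan(jig(100,190),-16.6)
for f in (58,50,40,30,20,10,5,0):
    t=np.radians(f); y=90+90*np.cos(t)-11*np.sin(t)-11; z=108+90*np.sin(t)+11*np.cos(t); print(f,'y',round(y,1),'z',round(z,1),'units from (100,190)',((y-100)/40).round(2),((190-z)/40).round(2))
E
```

```text
clock: 16.43
tcp_pos: [0.5574, 0.1282, 0.2941]
orientation: [-0.001, 0.801, 0.598, -0.002]
wrist_force: [0.6, -0.0, -0.2]
finger_gap: 0.0003
units [0.018 0.025 2.604] turn 0.002 deg 0.1 tilt [-0.004 -0.001 -1.   ] j6 1.94
58 y 117.4 z 190.2 units from (100,190) 0.43 -0.0
50 y 128.4 z 184.0 units from (100,190) 0.71 0.15
40 y 140.9 z 174.3 units from (100,190) 1.02 0.39
30 y 151.4 z 162.5 units from (100,190) 1.29 0.69
20 y 159.8 z 149.1 units from (100,190) 1.5 1.02
10 y 165.7 z 134.5 units from (100,190) 1.64 1.39
5 y 167.7 z 126.8 units from (100,190) 1.69 1.58
0 y 169.0 z 119.0 units from (100,190) 1.72 1.78
```

```bash

python3 -m crank '{"travel":[[0,0.02,0.6],[0,0.02,1.2],[0,0.02,1.9],[0,0.02,2.5],[0,0.02,2.6]],"turn":[0,0,0,0,0]}' >/dev/null
python3 -m crank '{"travel":[[0,0,0],[0,0,0]],"turn":[0,0]}' 
python3 -m crank '{"travel":[[0.15,0,0],[0.3,0,0],[0.43,0,0],[0.57,0,0.07],[0.71,0,0.15]],"turn":[0,0,0,0,0]}'
python3 -m crank '{"travel":[[0.16,0,0.12],[0.31,0,0.24],[0.45,0,0.39],[0.58,0,0.54],[0.58,0,0.54]],"turn":[0,0,0,0,0]}'
python3 -c "
from h import *
p,R,s=tool(); d=p[:2]-N; st(); print('jig y,z',((d@Y-.065)*1000).round(1),(p[2]*1000).round(1),'x',(d@[.958,-.286]*1000).round(1))
c=snap('scene','s2')
for f in (58,45,30,15): print(f,[proj(c,jig(90+r*np.cos(np.radians(f)),108+r*np.sin(np.radians(f)))).round() for r in (60,120)])
i=c['image'][130:240,380:470].max(2)<55; k,l,q,ce=cv2.connectedComponentsWithStats(i.astype(np.uint8)); print([(ce[j]+[380,130],q[j]) for j in range(1,k) if q[j,4]>60])
"
```

```text
clock: 17.02
tcp_pos: [0.5591, 0.1275, 0.1929]
orientation: [0.0, 0.802, 0.598, 0.0]
wrist_force: [-0.2, -0.3, -0.1]
finger_gap: 0.0001
clock: 17.43
tcp_pos: [0.5681, 0.1563, 0.1872]
orientation: [0.001, 0.801, 0.598, 0.001]
wrist_force: [0.2, -2.4, 4.1]
finger_gap: 0.0001
clock: 17.85
tcp_pos: [0.5733, 0.179, 0.1629]
orientation: [-0.001, 0.801, 0.599, -0.001]
wrist_force: [0.1, 0.5, 0.5]
finger_gap: -0.0002
17.85 [0.5733 0.179  0.1629] jaw -16.4 F [0.1 0.5 0.5] gap -0.0002
jig y,z 152.6 162.9 x 0.1
58 [array([402., 164.]), array([413., 144.])]
45 [array([405., 166.]), array([420., 148.])]
30 [array([408., 169.]), array([425., 155.])]
15 [array([409., 173.]), array([428., 164.])]
[(array([415.09495549, 147.21068249]), array([ 21,   0,  32,  45, 674], dtype=int32))]
```

The handle is following (about 4 N on contact). I'll continue along the arc and through centre.

```bash

python3 -m crank '{"travel":[[0.1,0,0.17],[0.21,0,0.34],[0.28,0,0.5],[0.34,0,0.68],[0.34,0,0.68]],"turn":[0,0,0,0,0]}'
python3 -m crank '{"travel":[[0.02,0,0.1],[0.04,0,0.2],[0.06,0,0.3],[0.07,0,0.38],[0.07,0,0.4]],"turn":[0,0,0,0,0]}'
python3 -c "
from h import *
p,R,s=tool(); d=p[:2]-N; print('jig y,z',((d@Y-.065)*1000).round(1),(p[2]*1000).round(1))"
```

```text
clock: 18.32
tcp_pos: [0.5773, 0.1916, 0.1356]
orientation: [-0.0, 0.801, 0.599, -0.0]
wrist_force: [0.1, 0.5, 0.5]
finger_gap: -0.0001
clock: 18.73
tcp_pos: [0.5777, 0.1931, 0.1199]
orientation: [-0.0, 0.801, 0.598, -0.001]
wrist_force: [-0.1, -0.6, 0.7]
finger_gap: -0.0004
jig y,z 167.3 119.9
```

```bash

python3 -m crank '{"travel":[[0,0,0.03],[0,0,0.06],[0,0,0.08],[0,0,0.08]],"turn":[0,0,0,0]}'
python3 -c "
from h import *
c=snap('scene','s3'); cv2.imwrite('pics/c11.png',cv2.cvtColor(cv2.resize(c['image'][120:290,290:480],None,fx=4,fy=3.5,interpolation=cv2.INTER_CUBIC),cv2.COLOR_RGB2BGR))"
```

```text
clock: 19.07
tcp_pos: [0.5779, 0.1931, 0.1195]
orientation: [0.0, 0.801, 0.598, -0.0]
wrist_force: [-4.1, -0.8, 9.7]
finger_gap: 0.0
```

```bash

python3 -m crank '{"travel":[[0,0,0.03],[0,0,0.06],[0,0,0.06]],"turn":[0,0,0]}'
python3 -m crank '{"travel":[[0,0,-0.3],[0,0,-1],[0,0,-2],[0,0,-3],[0,0,-4]],"turn":[0,0,0,0,0]}' >/dev/null
python3 -m crank '{"travel":[[-0.3,0,-1],[-1.2,0,-1],[-1.2,0,-1],[-1.2,0,-1]],"turn":[0,0,0,0]}'
python3 - <<'E'
from h import *
c=snap('wrist','w12'); a=snap('scene','s4')
A=cv2.resize(a['image'][150:265,290:450],None,fx=3.6,fy=3.6,interpolation=cv2.INTER_CUBIC)[:,:400+160]
B=c['image'][:, 140:500]; B=cv2.resize(B,None,fx=.45,fy=.45) if 0 else c['image'][60:260,180:480]
B=cv2.resize(B,(276,184)); o=np.zeros((600,A.shape[1],3),np.uint8); o[:A.shape[0]]=A; o[416:600,:276]=B
cv2.imwrite('pics/c12.png',cv2.cvtColor(o,cv2.COLOR_RGB2BGR)); st()
E
```

```text
clock: 19.37
tcp_pos: [0.578, 0.1931, 0.1192]
orientation: [0.001, 0.801, 0.598, 0.001]
wrist_force: [-8.6, -0.8, 21.8]
finger_gap: 0.0
clock: 20.12
tcp_pos: [0.565, 0.1462, 0.3167]
orientation: [0.001, 0.802, 0.597, 0.001]
wrist_force: [-0.0, 1.0, 0.1]
finger_gap: -0.0002
20.22 [0.5645 0.1474 0.3149] jaw -16.5 F [-0.1  0.4  0.3] gap -0.0001
```

View pics/c12.png

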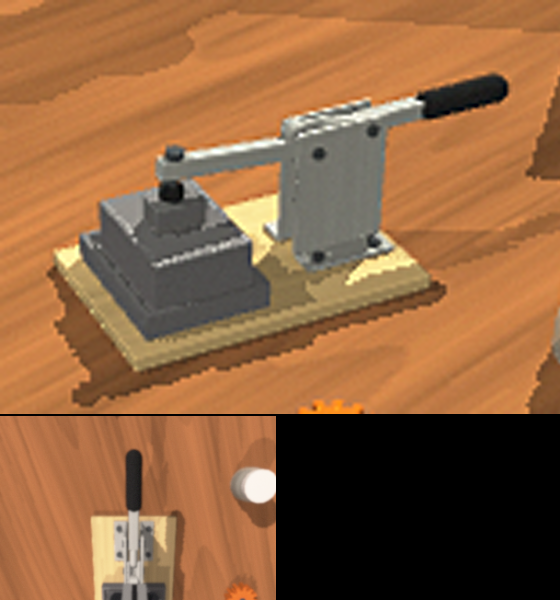

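The final view shows the handle level at (465,95), the arm down with its pad on the block at (172,190), and the cover level inside the lip at (175,235). The gripper is clear above. Handing in.

```bash
python3 -c "
from h import *
a=load('s4')
for f in (3.5,.7):
    t=np.radians(f); print(f,'handle end pred',proj(a,jig(90+126*np.cos(t),108+126*np.sin(t))).round(1))
b=load('t0');d=snap('top','t9');print('changed near gear/jar/driver:',[int((np.abs(b['image'][y:y+30,x:x+30].astype(int)-d['image'][y:y+30,x:x+30]).max(2)>40).sum()) for x,y in ((283,151),(217,134),(366,140))])
hand_in()"
```

```text
3.5 handle end pred [429.9 170.7]
0.7 handle end pred [429.8 172.7]
changed near gear/jar/driver: [3, 0, 515]
the job is handed in; nothing more can be done
```

```bash
python3 -c "
from h import *
for f in ('t0','t9'):
    i=load(f)['image'].astype(int)[120:215,350:400]; m=(i[...,0]>1.8*i[...,1]+20)&(i[...,2]<.5*i[...,0])&(i[...,1]<70); y,x=np.nonzero(m); print(f,len(x),x.mean()+350,y.mean()+120, i[20:50,16:46].mean((0,1)).round())"
```

```text
t0 230 380.09565217391304 150.2304347826087 [159.  86.  51.]
t9 217 380.29493087557603 149.8663594470046 [121.  69.  42.]
```

The job is done and handed in, at about 20 s on the robot's clock. The hand-in reports no verdict, so success rests on my own checks.

**What I did**
- **Battery:** I lowered it into the pocket, felt the bottom with 9 N of contact, and let it go.
- **Cover:** I set the middle-sized cover (measured 96 x 76 mm) down inside the lip. It met 16 N at tool height 68 mm, which is the height expected when seated.
- **Clamp:** I pushed the handle along its arc to the end stop. Force rose to 22 N with no further travel, at tool height 119 mm against a predicted 119–120 mm.

**Last checks**
- **Final picture:** The handle is level and stayed there after I let go. The pad is on the cover's grip block, the cover sits level in the lip, and the gripper is well clear.
- **Not measured:** I could not measure the pad force or the exact handle angle. Both are inferred from the end stop and the picture.
- **Gear and jar:** The before and after top views show no change.
- **Screwdriver:** A simple image comparison showed a change there, which disagreed with the other two. Its red handle is within 0.5 px (under 2 mm) of its starting place and the patch around it is darker, so I put it down to a shadow. I made this last comparison after handing in.

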